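# Snap the cover plate onto the housing

## Robot

A 6-joint arm with a two-finger parallel gripper is mounted at the origin on the work surface. World frame = base frame: x ahead of the robot, y to its left, z up, the work surface at z = 0. Lengths are in m, angles in rad, forces in N, time in s.
With the tool pointing down it reaches from about 0.425 to 0.925 m from the base axis. Payload 12.5 kg.
Tool frame: the origin (TCP) lies at the very end of the fingers, on their centre line; the grasp point (between the pads) lies 19 mm behind it; y points along the fingers, x is the direction in which the jaws open and shut, and the axes are right-handed (so a half turn about y gives the same grasp; the last joint's range is limited). The gripper opens to 85 mm and grips with 20 to 120 N. Pads are 22 mm wide; open, the fingers measure 114 mm over their backs; the gripper's body (76 mm by 85 mm) begins 54 mm behind the grasp point. The pads swing forward as they close: fully open they stand 13 mm farther back than shut.
Start: joints at [-1.328, 0.491, 1.559, -0, 1.092, -0.106], TCP at [0.214, -0.587, 0.231] pointing down, gripper open.
Joint ranges: [-3.1, 3.1], [-0.84, 2.19], [0.05, 2.79], [-1.13, 4.28], [0.06, 2.93], [-2.69, 2.69]. Speed limits (rad/s): [2.22, 2.22, 2.79, 3.14, 3.14, 3.14].

## Interface

Orientations are given as [roll, pitch, yaw] about the fixed x, y, z axes, in that order (R = Rz(yaw) Ry(pitch) Rx(roll)).
In Python, from bench import arm, vision, job gives the robot as it stands. The module is installed in compiled form; this text tells all that it offers.
- The arm moves only by the shell command python3 -m pendant 'ROWS'. ROWS is JSON, one flat list of numbers, 7 for each row, row after row: the shift along the tool's x, y, z in cm, then the turn, a rotation vector about the tool's x, y, z in degrees, then the closure, from 0 (fully open) to 1 (shut). A call has 1 to 8 rows; each row shifts and turns the commanded pose from where the row before left it, along the tool's axes as they then stand; what a row does not reach is not made up. A row lasts 1/10 s, in which the tool goes at most 50 mm and 8.59 degrees, less where a joint would pass 70% of its speed; a pose out of reach is approached as far as the arm can. A call with a gripper value outside its range is refused whole. The fingers move at their own pace and stop on an object; the grip force is fixed at half the most. Time passes only in rows, so rows that do not move let the fingers close. It gives the time, the measured TCP pose, the force and the opening at its end, in the units of the state.
- arm.read_state(): the state, without advancing time (a new reading comes with each control period).
- vision.camera(name): name is "side" or "top" or "wrist"; returns the picture (400x640x3 uint8, red, green, blue); there is no depth.
- vision.calibration(name): a dict with "fx", "fy", "cx", "cy" (pixels), "extrinsics" (4x4, takes a point from camera to world coordinates). Camera axes: x right, y down, z forward; pixel columns grow to the right and rows downward; lengths in m; the calibration is good to about 2 mm. A picture is of the moment at which its call begins: read the wrist's pose just before it. calibration takes no time and is no camera call; for the wrist camera it gives the pose at the moment of the call.
- job.hand_in(): hands the job in, once; it reports no verdict.
The state is a dict: "t": time; "qpos": joint angles; "qvel": joint speeds; "effort": joint torques, N m; "eef_pos": TCP position; "tcp_rot": TCP orientation; "force": force on the tool from outside, world axes, zero at the start; "moment": the same for the moment, N m; "width": finger opening in m.
Only numpy, scipy, OpenCV 4.12 (cv2) and the standard library are available. Lean on these libraries where they do the work, as an engineer would, in place of code of your own. Each camera call takes 0.05 s, during which the arm holds its last target.

## Task

Pick up the holed metal cover plate, set it over the four snap posts of the plastic housing that sits on the sprung assembly nest, and press it down gently beside one post after another, until all four have clicked through and the plate lies flush on all four shoulders. Never press so hard that the housing goes down to the stop of its springs, and do not let the plate tip steeply. Leave the bin, the screwdriver and the connector block where they are, and let go at the end.

Things in the scene. Friction and masses are not known exactly. Their poses are not given: they have to be found in the camera images.
- nest: Fixed aluminium base plate 240 x 180 x 20 mm, lying on the bench, at a different place and yaw each time. Origin: centre of its underside; x along its 240 mm length, z up. It carries the housing on springs and on four guide rods that end 62 mm above the bench; unloaded, the housing's underside is 40 mm above the bench.
- housing: Grey plastic tray 200 x 150 mm, walls 18 mm high; slides only straight up and down on the nest's springs. Under the plate it stays at its upper stop until pressed with about 2 N more, then sinks 0.8 mm per newton to its stop 18 mm lower (about 25 N). Origin: centre of its underside; x along the 200 mm length, z up. Four white snap posts at x = +-72 mm, y = +-48 mm; top of their shoulders at z = 28 mm.
- seat (a point): Middle of the four posts at shoulder height (z = 28 mm in the housing), axes as the housing's. A plate laid loosely on the snap barbs rests with its underside 10 to 12 mm above this; about 9 to 15 N pressed beside a post pushes it past that post's barbs, which spring out over it with a drop in force while it falls onto the shoulder. Pressed only partly, it springs back up.
- post (a point): Centre of the flat top of the shoulder (23 mm diameter) of the post at x = +72, y = +48 mm; the plate must finally lie on these. All four posts are alike: above the shoulder a pin 12.6 mm in diameter, straight for 12 mm, and two spring barbs on its +x and -x sides, sloping outwards as they go down, 11 mm from the pin's axis at their lowest, 6.5 mm above the shoulder.
- tip (a point): Blunt 4 mm tip of that post's pin, 20 mm above its shoulder; the pin tapers over its last 8 mm.
- plate: Loose metal cover plate 180 x 130 x 4 mm, about 0.25 kg (varies), lying flat on the bench on the other side of the robot's centre line from the nest. Origin: centre of its underside; x along its 180 mm length, z up. Four round 16 mm holes at x = +-72 mm, y = +-48 mm. Half a turn about z makes no difference. Clear places to press, beside the pins: x = +-44 mm, y = +-48 mm.
- rib (a point): Centre of the top of the plate's raised middle rib, the place to grasp: solid, 70 mm long (x), 30 mm wide (y), its top 28 mm above the plate's underside.
- hole0 (a point): Centre of the plate's hole at x = -72 mm, y = -48 mm, on the plate's underside.
- hole1 (a point): Centre of the plate's hole at x = -72 mm, y = +48 mm, on the plate's underside.
- hole2 (a point): Centre of the plate's hole at x = +72 mm, y = -48 mm, on the plate's underside.
- hole3 (a point): Centre of the plate's hole at x = +72 mm, y = +48 mm, on the plate's underside.
- bin: Bystander: open yellow parts bin 150 x 100 x 60 mm. Origin: centre of its underside.
- driver: Bystander: black-handled screwdriver lying on the bench, about 200 mm long. Origin near its middle.
- strip: Bystander: white connector block 50 x 130 x 40 mm on the far side of the work. Origin: centre of its underside.
Mind the look-alikes: they are no part of the job. Of the things that look like the plate, take the one that is nearest to the robot's base at the start.

How it is judged:
At the end, for the whole second after the job is handed in: All four holes of the plate lie with their underside within 2.5 mm of the shoulder height (25.5 to 30.5 mm above the housing's underside), the plate is rib up, centred within 4 mm and turned within 0.06 rad of the housing (either way round), level within 0.03 rad, released and at rest (z of hole0 in the frame of housing between 0.0255 and 0.0305 m and z of hole1 in the frame of housing between 0.0255 and 0.0305 m and z of hole2 in the frame of housing between 0.0255 and 0.0305 m and z of hole3 in the frame of housing between 0.0255 and 0.0305 m and horizontal distance between plate and seat below 0.004 m and angle between the x axis of plate and the x axis of housing, either way round below 0.06 rad and angle between plate's own z axis and vertical below 0.03 rad and linear speed of plate below 0.02 m/s and angular speed of plate below 0.1 rad/s); the robot touches nothing.
It fails at once if the plate is tipped by more than 0.25 rad (14 degrees) (angle between plate's own z axis and vertical above 0.25 rad).
It fails at once if the housing is pressed down by more than 16 mm, nearly to its stop (about 23 N) (z of seat in the frame of nest below 0.052 m).
It fails at once if the yellow bin is moved by more than 20 mm (distance of bin from where it was at the start of the episode above 0.02 m).
It fails at once if the screwdriver is moved by more than 20 mm (distance of driver from where it was at the start of the episode above 0.02 m).
It fails at once if the white connector block is moved by more than 20 mm (distance of strip from where it was at the start of the episode above 0.02 m).
It also fails if it takes over 64 s, if anything falls off the work surface, if the arm or the gripper's body presses on something with over 40 N, if the wrist force passes 120 N, or if a joint passes its speed limit or range.

## Working session

There is one attempt and no reset: what is moved stays moved. The work goes in short steps, Python scripts to look and compute and a shell command to move; the robot and the scene stay as the last step left them, time stands still between calls to the robot, and variables do not carry over. Pictures are saved under pics/ and viewed, and the job is handed in when it is done.

```bash
mkdir -p pics; cat > h.py <<'E'
import numpy as np,cv2
from bench import arm,vision,job
def snap(n,f):
    im=vision.camera(n); cv2.imwrite('pics/'+f,im[:,:,::-1]); return im
def ray(n,u,v,c=None):
    c=c or vision.calibration(n); E=np.array(c['extrinsics'])
    d=E[:3,:3]@np.array([(u-c['cx'])/c['fx'],(v-c['cy'])/c['fy'],1]); return E[:3,3],d
def onz(n,u,v,z,c=None):
    o,d=ray(n,u,v,c); return o+d*(z-o[2])/d[2]
def proj(n,p,c=None):
    c=c or vision.calibration(n); E=np.linalg.inv(np.array(c['extrinsics'])); q=E[:3,:3]@np.array(p)+E[:3,3]
    return c['fx']*q[0]/q[2]+c['cx'],c['fy']*q[1]/q[2]+c['cy']
E
python3 - <<'E'
from h import *
np.set_printoptions(precision=3,suppress=True)
print(arm.read_state())
for n in('side','top','wrist'):
    c=vision.calibration(n);print(n,c)
    snap(n,n+'0.png')
E
```

```text
{'t': 0.0, 'qpos': array([-1.328,  0.492,  1.559, -0.   ,  1.092, -0.106]), 'qvel': array([ 0.001, -0.   , -0.002,  0.   , -0.001, -0.001]), 'effort': array([ -0.004, -61.845, -26.159,  -0.   ,   0.004,  -0.   ]), 'eef_pos': array([ 0.214, -0.587,  0.231]), 'tcp_rot': array([-1.571,  0.001, -1.222]), 'force': array([-0.114, -0.443, -0.362]), 'moment': array([ 0.008, -0.036,  0.032]), 'width': 0.08540415236374115}
side {'fx': 419.9850914818572, 'fy': 419.9850914818572, 'cx': 322.22988218336667, 'cy': 191.90393169872686, 'extrinsics': array([[-0.806, -0.415,  0.421,  0.161],
       [-0.591,  0.545, -0.594,  0.676],
       [ 0.017, -0.728, -0.685,  0.864],
       [ 0.   ,  0.   ,  0.   ,  1.   ]])}
top {'fx': 429.7174043420064, 'fy': 429.7174043420064, 'cx': 324.04554665196724, 'cy': 208.71130158863548, 'extrinsics': array([[-0.019, -0.98 ,  0.196,  0.403],
       [-1.   ,  0.018, -0.006,  0.008],
       [ 0.002, -0.196, -0.981,  1.115],
       [ 0.   ,  0.   ,  0.   ,  1.   ]])}
wrist {'fx': 285.28248282723837, 'fy': 285.28248282723837, 'cx': 322.02628593553914, 'cy': 205.53478897906754, 'extrinsics': array([[ 0.342, -0.907, -0.246,  0.276],
       [-0.94 , -0.331, -0.088, -0.566],
       [-0.001,  0.261, -0.965,  0.372],
       [ 0.   ,  0.   ,  0.   ,  1.   ]])}
```

View pics/top0.png

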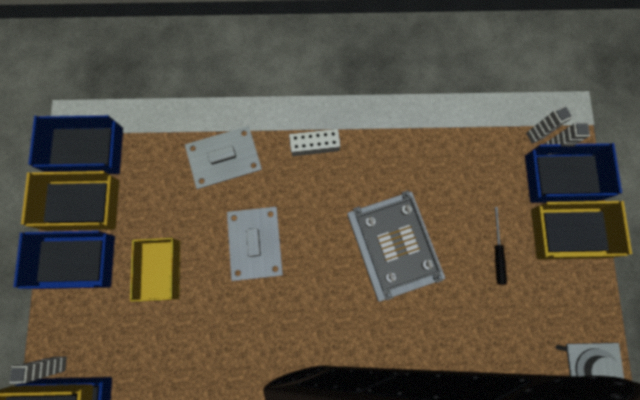

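View pics/side0.png

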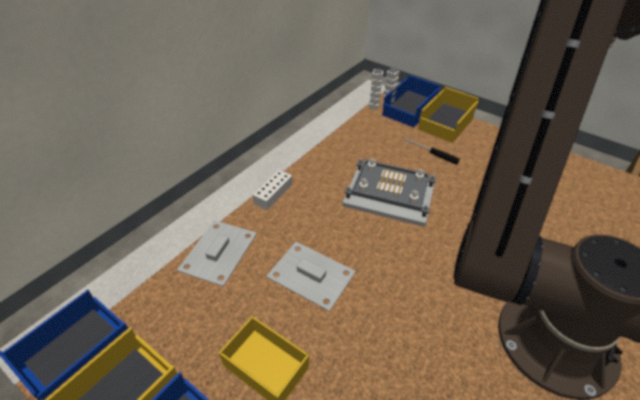

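View pics/wrist0.png

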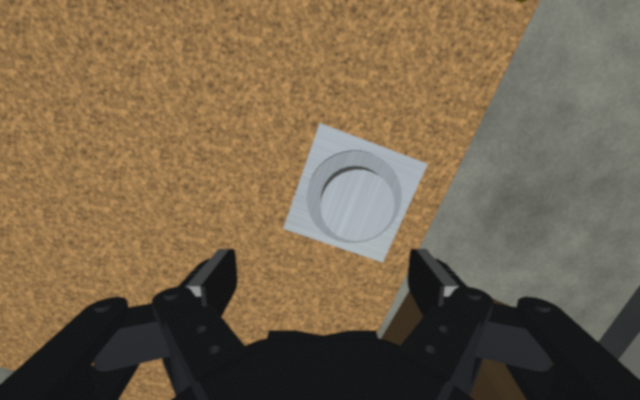

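Candidates for the plate: A at top (254,243), B at top (223,155). The bench-level distance decides, so I'll measure both and crop A. The square block with a recess at (595,365) and the connector block are not plate-like.

```bash
python3 - <<'E'
from h import *
np.set_printoptions(precision=4,suppress=True)
t=cv2.imread('pics/top0.png');s=cv2.imread('pics/side0.png')
for n,uv in(('A',(254,243)),('B',(223,155)),('nest',(396,244))):
    p=onz('top',*uv,0.02);print(n,p,np.hypot(*p[:2]))
a=cv2.resize(t[185:310,205:305],None,fx=4,fy=4,interpolation=cv2.INTER_CUBIC)
b=cv2.resize(t[185:310,340:450],None,fx=4,fy=4,interpolation=cv2.INTER_CUBIC)
cv2.imwrite('pics/cropt.png',np.hstack([a,b])[:, :800])
a=cv2.resize(s[230:320,255:365],None,fx=3.6,fy=4,interpolation=cv2.INTER_CUBIC)
b=cv2.resize(s[150:240,335:445],None,fx=3.6,fy=4,interpolation=cv2.INTER_CUBIC)
cv2.imwrite('pics/crops.png',np.hstack([a,b]))
E
```

```text
A [0.5358 0.1817 0.02  ] 0.5657489392000814
B [0.7728 0.2673 0.02  ] 0.8177197623745093
nest [ 0.5264 -0.1814  0.02  ] 0.5567837719183021
```

View pics/cropt.png

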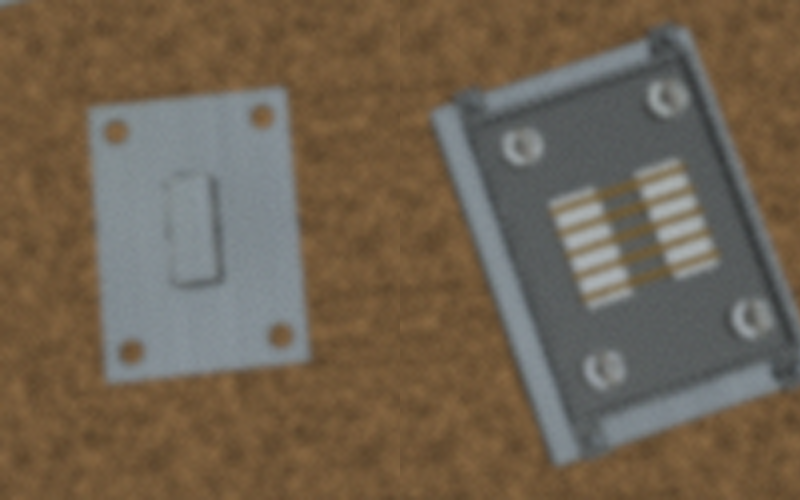

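View pics/crops.png

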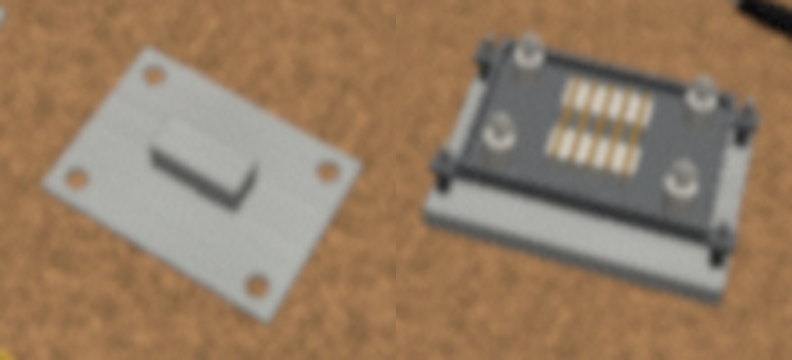

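The two crops show A at top (254,243) with rib and four holes, about 0.566 m from the base. B is at 0.818 m, so A is the plate. Next I measure the plate and housing poses.

```bash
python3 - <<'E'
from h import *
np.set_printoptions(precision=4,suppress=True)
T=lambda L,ox,oy,fx,fy:[(u/fx+ox,v/fy+oy) for u,v in L]
# holes order around
ht=T([(115,132),(262,117),(280,335),(131,351)],205,185,4,4)
hs=T([(257,286),(77,179),(153,75),(327,172)],255,230,3.6,4)
for n,h in(('top',ht),('side',hs)):
    P=np.array([onz(n,*q,0.003) for q in h]);print(n,P[:,:2].tolist(),P.mean(0)); 
    print(np.linalg.norm(np.roll(P,-1,0)-P,axis=1), [np.degrees(np.arctan2(*(b-a)[1::-1]))for a,b in zip(P,np.roll(P,-1,0))])
bt=[(u/4+340-100,v/4+185) for u,v in [(522,147),(667,98),(753,318),(604,370)]]
bs=[((u-396)/3.6+335,v/4+150) for u,v in [(498,133),(529,53),(702,97),(682,182)]]
for n,h in(('top',bt),('side',bs)):
    P=np.array([onz(n,*q,0.073) for q in h]);print(n,P[:,:2].tolist(),P.mean(0)); 
    print(np.linalg.norm(np.roll(P,-1,0)-P,axis=1), [np.degrees(np.arctan2(*(b-a)[1::-1]))for a,b in zip(P,np.roll(P,-1,0))])
E
```

```text
top [[0.6047832245015186, 0.2384483595289946], [0.6130183571030593, 0.14200952218802995], [0.47044987612312983, 0.12967939834994402], [0.46207681308567544, 0.22503245791287843]] [0.5376 0.1838 0.003 ]
[0.0968 0.1431 0.0957 0.1433] [np.float64(-85.11922282038609), np.float64(-175.05703841199187), np.float64(95.01833697363102), np.float64(5.370620405452672)]
side [[0.46171374629871537, 0.2250873642683966], [0.604737832138038, 0.23795877703191942], [0.6144095443815693, 0.1426312388598563], [0.4704219637072487, 0.13040692402985554]] [0.5378 0.184  0.003 ]
[0.1436 0.0958 0.1445 0.0951] [np.float64(5.14246454828998), np.float64(-84.20672603943544), np.float64(-175.1473167785833), np.float64(95.2549849151358)]
top [[0.5764486401159906, -0.11235098090224176], [0.605482801081001, -0.20326252345428067], [0.469391610036122, -0.24745702929307634], [0.4401249992265338, -0.15605557235949713]] [ 0.5229 -0.1798  0.073 ]
[0.0954 0.1431 0.096  0.1432] [np.float64(-72.28822554431885), np.float64(-162.00921701438546), np.float64(107.75498860197666), np.float64(17.775557768461077)]
side [[0.5769547764920968, -0.10965929419943343], [0.6039850828856475, -0.20072209673743935], [0.46683364422297097, -0.242524293256151], [0.4384659773777227, -0.15222284052035562]] [ 0.5216 -0.1763  0.073 ]
[0.095  0.1434 0.0947 0.1449] [np.float64(-73.46745375001683), np.float64(-163.0493756518184), np.float64(107.43980261800222), np.float64(17.084437946304014)]
```

```bash
python3 -m pendant '[-1.5,0,2.3,0,0,0,0, -2.6,0,4.0,0,0,0,0, -2.6,0,4.0,0,0,0,0, -2.6,0,4.0,0,0,0,0, -2.6,0,4.0,0,0,0,0, -2.6,0,4.0,0,0,0,0, -2.6,0,4.0,0,0,0,0, -2.6,0,4.0,0,0,0,0]'; python3 -m pendant '[-2.6,0,4.0,0,0,0,0, -2.6,0,4.0,0,0,0,0, -2.6,0,4.0,0,0,0,0, -1,0,1.5,0,2.4,0,0, 0,0,0,0,0,0,0, 0,0,0,0,0,0,0]'; python3 - <<'E'
from h import *
c=vision.calibration('wrist');snap('wrist','w1.png')
import json;json.dump({k:np.array(v).tolist() for k,v in c.items()},open('w1.json','w'))
E
```

```text
t: 0.95
eef_pos: [0.4319, -0.297, 0.2313]
tcp_rot: [-1.571, -0.0, -1.222]
force: [1.1, -0.1, 0.7]
width: 0.0852
t: 1.55
eef_pos: [0.5276, -0.1699, 0.2311]
tcp_rot: [-1.571, 0.0, -1.262]
force: [0.3, -1.0, 1.0]
width: 0.0852
```

View pics/w1.png

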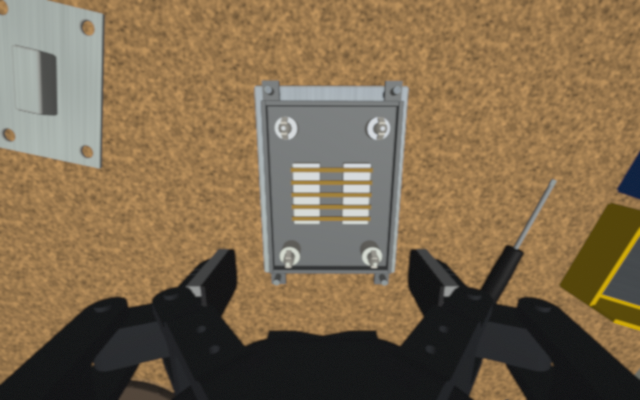

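```bash
python3 - <<'E'
from h import *
t=cv2.imread('pics/w1.png')
o=[]
for u,v in((286,128),(380,128),(289,258),(372,257)):
    k=cv2.resize(t[v-20:v+20,u-20:u+20],None,fx=10,fy=7,interpolation=cv2.INTER_CUBIC)
    for g in range(0,40,5):
        cv2.line(k,(g*10,0),(g*10,6),(0,255,255),1);cv2.line(k,(0,g*7),(6,g*7),(0,255,255),1)
    o.append(k)
cv2.imwrite('pics/w1c.png',np.vstack([np.hstack(o[:2]),np.hstack(o[2:])]))
E
```

```text
(no output)
```

View pics/w1c.png

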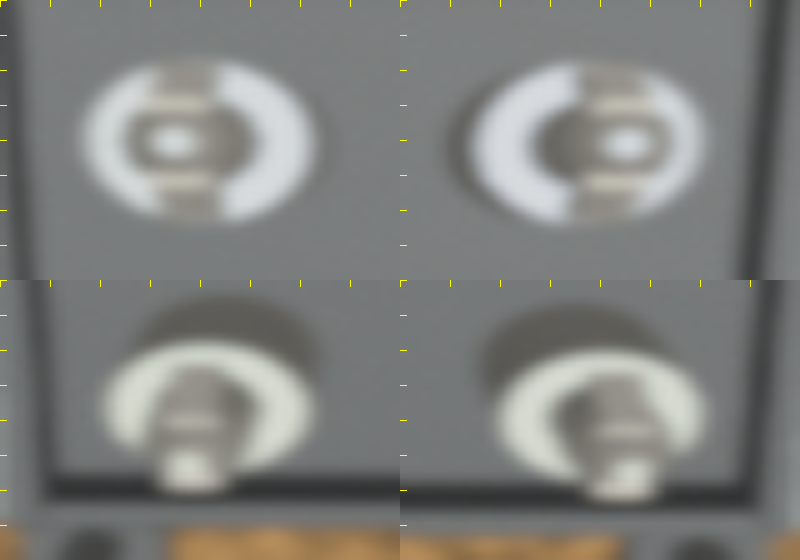

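```bash
python3 - <<'E'
from h import *
import json
np.set_printoptions(precision=4,suppress=True)
c=json.load(open('w1.json'))
B=[(266,108),(360,108),(269,238),(352,237)]
sh=[(199.5,141),(189,143.5),(209,127),(201.5,138)]
tp=[(174,143),(227,145),(185,203),(225,210)]
for L,z in((sh,.068),(tp,.088)):
    P=np.array([onz('wrist',b[0]+q[0]/10-.5,b[1]+q[1]/7-.5,z,c) for b,q in zip(B,L)])
    print(z,P[:,:2].tolist(),P.mean(0)); 
    for i,j in((2,0),(3,1),(1,0),(3,2)):
        d=P[j]-P[i];print(np.linalg.norm(d),np.degrees(np.arctan2(d[1],d[0])))
E
```

```text
0.068 [[0.5801232314319873, -0.11475432388369572], [0.6088768621358478, -0.2059335002883377], [0.44361690749853844, -0.15811928233792344], [0.47198058430490725, -0.24924158853746292]] [ 0.5261 -0.182   0.068 ]
0.14322882424833547 17.623870352550725
0.1435833604278716 17.555128923746004
0.09560550971823126 107.50282738312661
0.09543465224486741 107.28981923060435
0.088 [[0.579848289835629, -0.11486304956861611], [0.6086368678092182, -0.2058577102492327], [0.4400734464551723, -0.15870263655880743], [0.4690873018007737, -0.24948508829775273]] [ 0.5244 -0.1822  0.088 ]
0.14648862150181405 17.413737188386712
0.14621022361153035 17.360809125775724
0.09544008850646556 107.55615066776782
0.09530612438741497 107.7237559194375
```

Wrist view w1 shows the housing posts at (286,128), (380,128), (289,258) and (372,257). That gives a centre of about (0.526,-0.182) and a yaw of 17.5°. Next I look at the plate with the same camera.

```bash
python3 -m pendant '[0,0,0,0,6.3,0,0, -2,0,0.2,0,6.3,0,0, -4.4,0,0.5,0,0,0,0, -4.4,0,0.5,0,0,0,0, -4.4,0,0.5,0,0,0,0, -4.4,0,0.5,0,0,0,0, -4.4,0,0.5,0,0,0,0, -4.4,0,0.5,0,0,0,0]'; python3 -m pendant '[-4.2,0,0.5,0,0,0,0, -2.2,0,0.4,0,0,0,0, 0,0,0,0,0,0,0,0,0,0,0,0,0,0]'; python3 - <<'E'
from h import *
c=vision.calibration('wrist');snap('wrist','w2.png')
import json;json.dump({k:np.array(v).tolist() for k,v in c.items()},open('w2.json','w'))
print(arm.read_state()['eef_pos'])
E
```

```text
t: 2.4
eef_pos: [0.5327, 0.116, 0.2314]
tcp_rot: [-1.571, -0.0, -1.485]
force: [0.6, -0.6, 0.0]
width: 0.0854
t: 2.8
eef_pos: [0.5362, 0.1793, 0.2312]
tcp_rot: [-1.571, -0.0, -1.484]
force: [0.7, -0.1, -0.0]
width: 0.0853
[0.53629566 0.17886068 0.2312103 ]
```

View pics/w2.png

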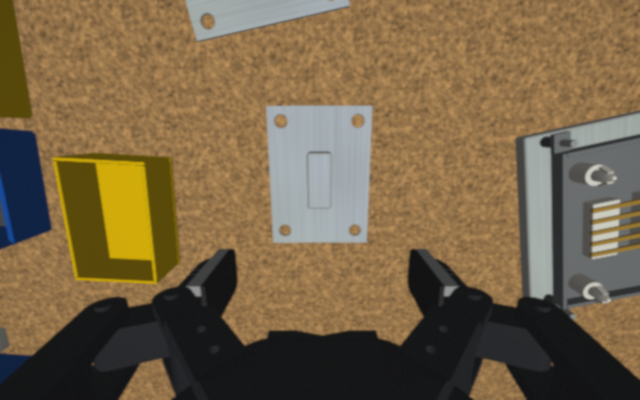

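```bash
python3 - <<'E'
from h import *
import json
np.set_printoptions(precision=4,suppress=True)
c=json.load(open('w2.json'))
t=cv2.imread('pics/w2.png');h=cv2.cvtColor(t,cv2.COLOR_BGR2HSV)
P=[]
for u,v in((280,121),(358,121),(285,230),(355,230)):
    w=h[v-9:v+10,u-9:u+10,1].astype(float); m=np.clip(w-60,0,None); 
    m=(w>0.5*(w.max()+np.median(w)))*1.0
    n,l,s,ce=cv2.connectedComponentsWithStats((m>0).astype(np.uint8)); i=l[9,9]; 
    print(n,s[i],ce[i]+[u-9,v-9]); P.append(onz('wrist',*(ce[i]+[u-9,v-9]),0.002,c))
P=np.array(P);print(P[:,:2],P.mean(0))
for i,j in((2,0),(3,1),(1,0),(3,2)):
    d=P[j]-P[i];print(np.linalg.norm(d),np.degrees(np.arctan2(d[1],d[0])))
y=arm.read_state()['tcp_rot'][2];e=arm.read_state()['eef_pos'];d=P.mean(0)-e
print(np.degrees(y),'x',d[0]*np.cos(y)+d[1]*np.sin(y),'z',-d[0]*np.sin(y)+d[1]*np.cos(y))
E
```

```text
2 [  4   3  12  12 108] [280.3333 120.6759]
2 [  3   3  12  12 111] [357.2883 120.4144]
2 [ 4  4 10 10 75] [284.6267 229.64  ]
2 [ 4  4 10 10 73] [354.3425 229.4384]
[[0.6071 0.2364]
 [0.6157 0.141 ]
 [0.4639 0.2234]
 [0.4726 0.1279]] [0.5398 0.1822 0.002 ]
0.14376620761545766 5.175682927098807
0.1437954245422947 5.251634571172424
0.09574122849714405 95.20000141226495
0.09593183662745593 95.18257859181706
-85.06988209622816 x -0.0030001435631807705 z 0.0037938640662414057
```

```bash
python3 -m pendant '[-0.3,2,0.4,0,-0.3,0,0, 0,4,0,0,0,0,0, 0,4,0,0,0,0,0, 0,4,0,0,0,0,0, 0,4,0,0,0,0,0, 0,2.5,0,0,0,0,0, 0,1.2,0,0,0,0,0,0,0.5,0,0,0,0,0]'; python3 -m pendant '[0,0,0,0,0,0,0, 0,0,0,0,0,0,0.4, 0,0,0,0,0,0,1, 0,0,0,0,0,0,1, 0,0,0,0,0,0,1,0,0,0,0,0,0,1, 0,0,0,0,0,0,1]';
```

```text
t: 3.65
eef_pos: [0.54, 0.1825, 0.0086]
tcp_rot: [-1.572, -0.0, -1.48]
force: [0.2, 0.1, 0.4]
width: 0.0851
t: 4.35
eef_pos: [0.5403, 0.1838, 0.0101]
tcp_rot: [-1.57, 0.0, -1.478]
force: [-2.0, -0.3, 6.7]
width: 0.0286
```

```bash
python3 -m pendant '[0,-0.3,0,0,0,0,1, 0,-1.2,0,0,0,0,1, 0,-2.5,0,0,0,0,1, 0,-4,0,0,0,0,1,0,-4,0,0,0,0,1,0,-2.5,0,0,0,0,1, 0,-1,0,0,0,0,1,0,0,0,0,0,0,1]'; python3 - <<'E'
from h import *
c=vision.calibration('wrist');snap('wrist','w3.png')
import json;json.dump({k:np.array(v).tolist() for k,v in c.items()},open('w3.json','w'))
print(arm.read_state())
E
```

```text
t: 5.15
eef_pos: [0.5401, 0.1837, 0.1655]
tcp_rot: [-1.569, 0.0, -1.479]
force: [-0.4, -0.4, -3.9]
width: 0.0289
{'t': 5.2, 'qpos': array([ 2.12067350e-01,  4.91112482e-01,  1.76984668e+00, -1.28833830e-04,
        8.80719794e-01,  1.69070526e+00]), 'qvel': array([-5.86394280e-04,  3.00136647e-02,  1.72288591e-02,  1.02394949e-07,
       -8.18292657e-03,  6.48491278e-04]), 'effort': array([ 7.72156985e-02, -6.20771098e+01, -2.40559995e+01,  1.63239409e-03,
        1.50930136e-01, -1.67367016e-04]), 'eef_pos': array([0.53966657, 0.18357693, 0.16404075]), 'tcp_rot': array([-1.57087013e+00, -1.08960389e-04, -1.47855589e+00]), 'force': array([ 0.0164209 ,  0.18221573, -3.03738035]), 'moment': array([-0.02654456, -0.03681334,  0.01306265]), 'width': 0.028669943140389405}
```

View pics/w3.png

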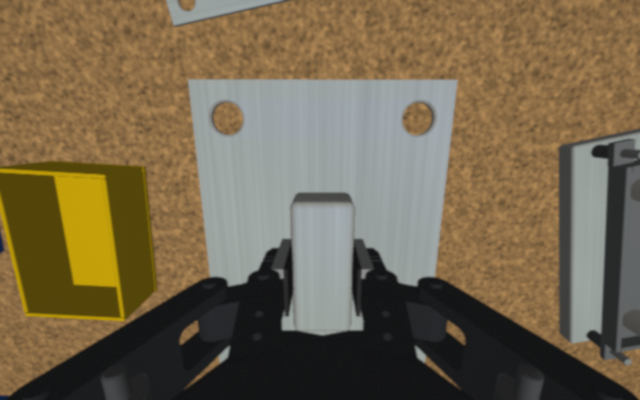

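```bash
cat > held.py <<'E'
from h import *
import json,sys
np.set_printoptions(precision=4,suppress=True)
def held(f,seeds,off=0.0085):
    c=json.load(open(f+'.json'));st=arm.read_state();e=st['eef_pos'];y=st['tcp_rot'][2]
    g=cv2.cvtColor(cv2.imread(f'pics/{f}.png'),cv2.COLOR_BGR2HSV)[:,:,1].astype(float)
    P=[]
    for u,v in seeds:
        w=g[v-28:v+29,u-28:u+29]; m=(w>0.5*(np.percentile(w,95)+np.median(w[:6]))).astype(np.uint8)
        m=cv2.morphologyEx(m,cv2.MORPH_CLOSE,np.ones((9,9)))
        n,l,s,ce=cv2.connectedComponentsWithStats(m);i=l[28,28];q=ce[i]+[u-28,v-28];print(s[i],q)
        p=onz('wrist',*q,e[2]-off,c)-e
        P.append([p[0]*np.cos(y)+p[1]*np.sin(y),-p[0]*np.sin(y)+p[1]*np.cos(y)])
    return np.array(P),y,e
E
python3 - <<'E'
from held import *
P,y,e=held('w3',[(226,118),(418,118)]);print(P,np.linalg.norm(P[1]-P[0]));d=P[1]-P[0];a=np.arctan2(d[1],d[0]);print('tilt deg (tool x->z)',np.degrees(a))
m=P.mean(0);print('plate centre in tool x,z',m-0.072*np.array([-np.sin(a),np.cos(a)]))
E
```

```text
[ 15  12  30  33 748] [227.381  117.8516]
[ 13  13  29  32 735] [417.1184 118.2639]
[[-0.047   0.0721]
 [ 0.0491  0.0719]] 0.09616832562266857
tilt deg (tool x->z) -0.08383581487204382
plate centre in tool x,z [ 0.001 -0.   ]
```

```bash
python3 -m pendant '[0,0,0,0,-6.1,0,1, 0,0,0,0,-6.1,0,1, 2.3,0,-0.8,0,0,0,1, 4,0,-1.44,0,0,0,1, 4,0,-1.44,0,0,0,1,4,0,-1.44,0,0,0,1,4,0,-1.44,0,0,0,1,4,0,-1.44,0,0,0,1]'; python3 -m pendant '[4,0,-1.44,0,0,0,1, 4,0,-1.44,0,0,0,1, 3,0,-1.04,0,0,0,1, 1,0,-0.4,0,0,0,1, 0,0,0,0,0,0,1, 0,0,0,0,0,0,1,0,0,0,0,0,0,1]'; python3 - <<'E'
from h import *
c=vision.calibration('wrist');snap('wrist','w4.png')
import json;json.dump({k:np.array(v).tolist() for k,v in c.items()},open('w4.json','w'))
s=arm.read_state();e=s['eef_pos'];y=s['tcp_rot'][2];d=np.array([.5257,-.181])-e[:2]
print(e,np.degrees(y),d[0]*np.cos(y)+d[1]*np.sin(y),-d[0]*np.sin(y)+d[1]*np.cos(y))
E
```

```text
t: 6.0
eef_pos: [0.5297, -0.0546, 0.1624]
tcp_rot: [-1.574, 0.002, -1.266]
force: [0.7, -0.2, -3.2]
width: 0.0284
t: 6.7
eef_pos: [0.5254, -0.1792, 0.1638]
tcp_rot: [-1.572, 0.001, -1.264]
force: [-0.0, -0.1, -3.0]
width: 0.0284
[ 0.5255361  -0.17924327  0.16404521] -72.43226215182317 0.0017242648080686678 -0.00037397886177984417
```

View pics/w4.png

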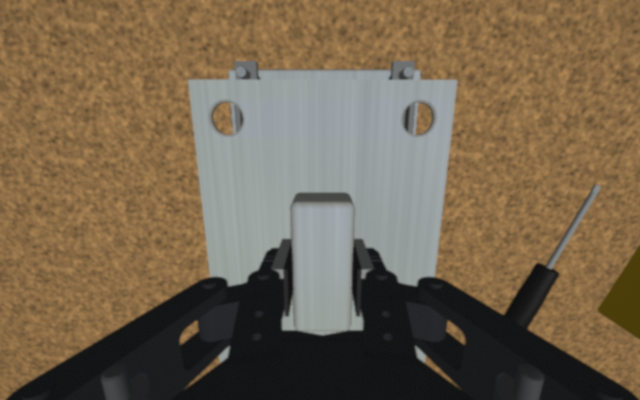

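```bash
python3 -m pendant '[0.17,1,-0.04,0,0,0,1, 0,2,0,0,0,0,1, 0,1.8,0,0,0,0,1, 0,0.8,0,0,0,0,1, 0,0.4,0,0,0,0,1,0,0,0,0,0,0,1]'; python3 - <<'E'
from h import *
c=vision.calibration('wrist');a=snap('wrist','w5.png')
import json;json.dump({k:np.array(v).tolist() for k,v in c.items()},open('w5.json','w'))
b=snap('side','s5.png')
s=arm.read_state();e=s['eef_pos'];y=s['tcp_rot'][2];d=np.array([.5257,-.181])-e[:2]
print(e,np.degrees(y),d[0]*np.cos(y)+d[1]*np.sin(y),-d[0]*np.sin(y)+d[1]*np.cos(y))
k=cv2.resize(a[80:160,190:460],None,fx=2.9,fy=3)
m=cv2.resize(b[130:230,320:460],None,fx=5.6,fy=3.4); print(k.shape,m.shape)
k=cv2.resize(k,(784,230))
cv2.imwrite('pics/c5.png',np.vstack([k,m])[:,:,::-1])
E
```

```text
t: 7.35
eef_pos: [0.5257, -0.1821, 0.104]
tcp_rot: [-1.571, 0.0, -1.265]
force: [-0.4, -0.3, -3.5]
width: 0.0287
[ 0.52594602 -0.18234243  0.10480328] -72.50809475474968 -0.0013543035387526034 0.00016885681518468267
(240, 783, 3) (340, 784, 3)
```

View pics/c5.png

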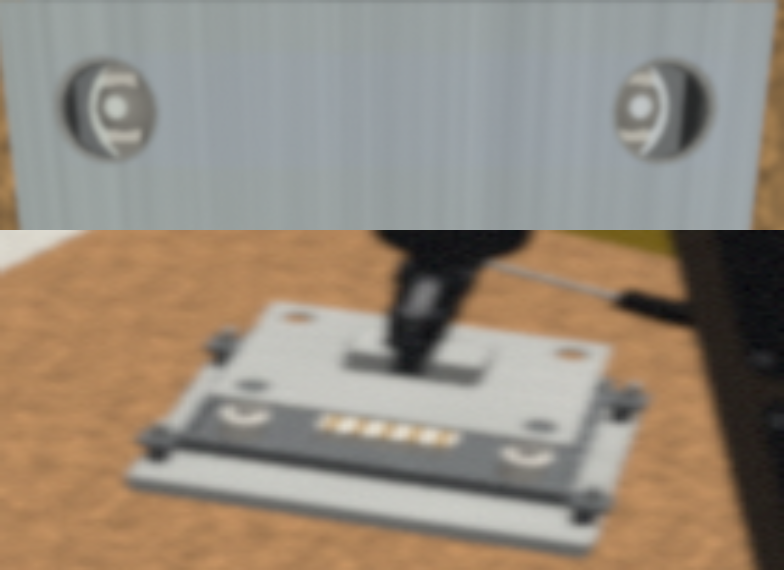

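```bash
python3 - <<'E'
from held import *
c=json.load(open('w5.json'));s=arm.read_state();e=s['eef_pos'];y=s['tcp_rot'][2]
R=lambda p:[p[0]*np.cos(y)+p[1]*np.sin(y),-p[0]*np.sin(y)+p[1]*np.cos(y)]
f=lambda q:(190+q[0]/2.9,80+q[1]*240/230/3)
H=np.array([R(onz('wrist',*f(q),e[2]-.0085,c)-e) for q in((106,109),(664,109))])
T=np.array([R(onz('wrist',*f(q),.088,c)-e) for q in((116,107),(640,107))])
print(H,T,T-H,(T-H).mean(0))
E
```

```text
[[-0.0468  0.0711]
 [ 0.0492  0.0711]] [[-0.0477  0.0717]
 [ 0.0475  0.0717]] [[-0.0008  0.0006]
 [-0.0017  0.0006]] [-0.0013  0.0006]
```

```bash
python3 -m pendant '[-0.13,0,0.04,0,0,0,1, 0,0.4,0,0,0,0,1, 0,0.4,0,0,0,0,1, 0,0.2,0,0,0,0,1,0,0.2,0,0,0,0,1,0,0,0,0,0,0,1]'; 
```

```text
t: 8.05
eef_pos: [0.5256, -0.1809, 0.092]
tcp_rot: [-1.571, 0.0, -1.266]
force: [0.2, -0.4, -2.5]
width: 0.0286
```

```bash
python3 -m pendant '[0,0.1,0,0,0,0,1, 0,0.1,0,0,0,0,1, 0,0,0,0,0,0,1]';  python3 -m pendant '[0,0.1,0,0,0,0,1, 0,0,0,0,0,0,1]'
```

```text
t: 8.35
eef_pos: [0.5259, -0.181, 0.0904]
tcp_rot: [-1.57, -0.0, -1.266]
force: [0.8, -0.3, -2.5]
width: 0.0287
t: 8.55
eef_pos: [0.5259, -0.181, 0.0895]
tcp_rot: [-1.57, -0.001, -1.266]
force: [1.5, -0.1, -0.1]
width: 0.0287
```

```bash
python3 - <<'E'
from h import *
a=snap('wrist','w6.png');b=snap('side','s6.png')
print(arm.read_state()['force'],arm.read_state()['eef_pos'])
k=cv2.resize(a[80:160,190:460],(784,230));m=cv2.resize(b[130:230,320:460],(784,340))
cv2.imwrite('pics/c6.png',np.vstack([k,m])[:,:,::-1])
E
```

```text
[1.55837683 0.79646799 0.39131796] [ 0.52587698 -0.18096481  0.0894879 ]
```

View pics/c6.png

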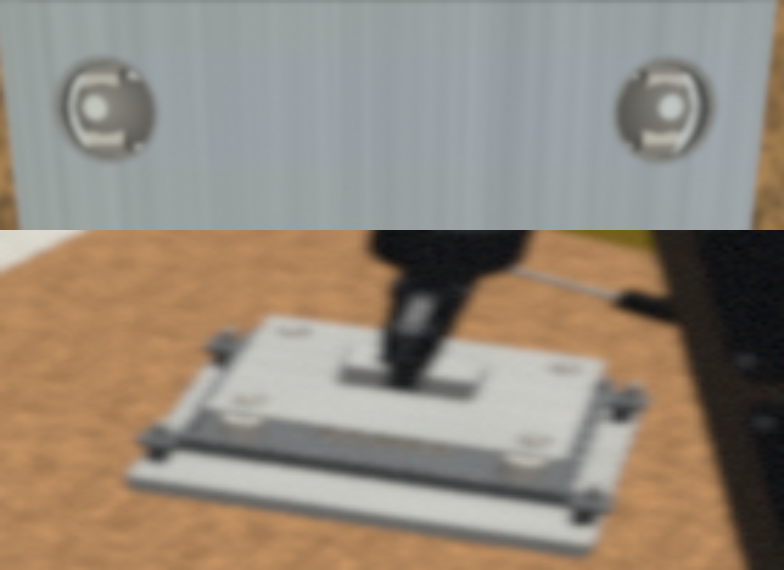

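The crops show pins centred and symmetric in both front holes (crop pixels 95,107 and 670,107), and all four tips are through in the side view. Releasing.

```bash
python3 -m pendant '[0,0,0,0,0,0,0.5, 0,0,0,0,0,0,0, 0,0,0,0,0,0,0, 0,0,0,0,0,0,0]';  python3 -m pendant '[0,-1,0,0,0,0,0, 0,-2,0,0,0,0,0, 0,-3,0,0,0,0,0, 0,-1,0,0,0,0,1, 0,0,0,0,0,0,1, 0,0,0,0,0,0,1, 0,0,0,0,0,0,1,0,0,0,0,0,0,1]'
python3 - <<'E'
from h import *
a=snap('wrist','w7.png');s=arm.read_state();print(s['force'],s['eef_pos'],s['width'],s['t'])
E
```

```text
t: 9.05
eef_pos: [0.5255, -0.1809, 0.0893]
tcp_rot: [-1.571, 0.0, -1.266]
force: [-0.1, -0.8, -0.6]
width: 0.0835
t: 9.85
eef_pos: [0.5253, -0.1808, 0.1584]
tcp_rot: [-1.572, 0.001, -1.266]
force: [0.0, -0.2, -0.2]
width: 0.0123
[ 0.27099589  0.58731404 -0.07026968] [ 0.52541331 -0.18080243  0.15848877] 0.004426056806602221 9.9
```

View pics/w7.png

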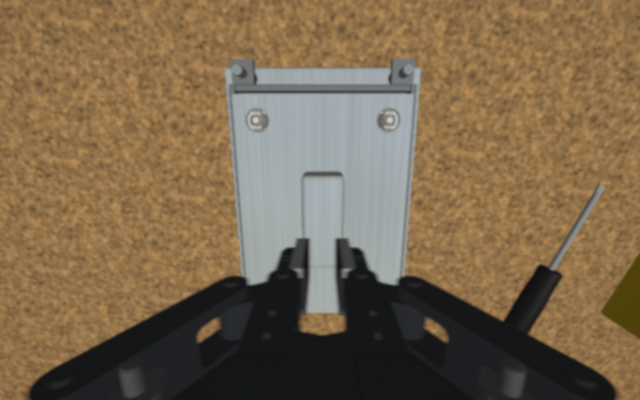

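```bash
python3 -m pendant '[2.4,0,2.2,0,0,0,1, 2.4,1,2.2,0,0,0,1, 0,3,0,0,0,0,1, 0,2,0,0,0,0,1, 0,0.7,0,0,0,0,1, 0,0,0,0,0,0,1]';  python3 -m pendant '[0,0.2,0,0,0,0,1, 0,0.2,0,0,0,0,1, 0,0.2,0,0,0,0,1, 0,0,0,0,0,0,1]'
```

```text
t: 10.5
eef_pos: [0.5816, -0.2133, 0.0913]
tcp_rot: [-1.572, 0.001, -1.266]
force: [-0.6, -0.6, -0.1]
width: 0.0001
t: 10.9
eef_pos: [0.5821, -0.2135, 0.0866]
tcp_rot: [-1.571, -0.0, -1.266]
force: [0.1, 0.8, 0.4]
width: 0.0002
```

```bash
python3 -m pendant '[0,0.2,0,0,0,0,1, 0,0.2,0,0,0,0,1, 0,0,0,0,0,0,1]';  python3 -m pendant '[0,0.15,0,0,0,0,1, 0,0.15,0,0,0,0,1, 0,0,0,0,0,0,1]'
```

```text
t: 11.2
eef_pos: [0.582, -0.2135, 0.0821]
tcp_rot: [-1.571, -0.0, -1.266]
force: [-1.1, 0.0, 1.1]
width: -0.0001
t: 11.5
eef_pos: [0.5821, -0.2135, 0.0793]
tcp_rot: [-1.571, -0.0, -1.266]
force: [-0.2, 0.8, 3.1]
width: -0.0
```

```bash
python3 -m pendant '[0,0.15,0,0,0,0,1, 0,0.15,0,0,0,0,1, 0,0,0,0,0,0,1]';  python3 -m pendant '[0,0.1,0,0,0,0,1, 0,0.1,0,0,0,0,1, 0,0,0,0,0,0,1]'
```

```text
t: 11.8
eef_pos: [0.5822, -0.2136, 0.0764]
tcp_rot: [-1.57, -0.0, -1.266]
force: [-0.1, 0.9, 5.7]
width: -0.0001
t: 12.1
eef_pos: [0.5822, -0.2136, 0.0746]
tcp_rot: [-1.57, -0.001, -1.266]
force: [-1.0, 0.2, 7.2]
width: -0.0002
```

```bash
python3 -m pendant '[0,0.1,0,0,0,0,1, 0,0.1,0,0,0,0,1, 0,0,0,0,0,0,1]';  python3 -m pendant '[0,0.1,0,0,0,0,1, 0,0.1,0,0,0,0,1, 0,0,0,0,0,0,1]'
```

```text
t: 12.4
eef_pos: [0.5823, -0.2136, 0.0727]
tcp_rot: [-1.57, -0.001, -1.266]
force: [0.2, -0.1, 4.3]
width: -0.0005
t: 12.7
eef_pos: [0.5823, -0.2136, 0.0704]
tcp_rot: [-1.57, -0.001, -1.266]
force: [0.1, -0.1, 6.0]
width: -0.0001
```

```bash
python3 -m pendant '[0,-2,0,0,0,0,1, 0,-3,0,0,0,0,1, -3,-0.3,0,0,0,0,1, -4,0,0,0,0,0,1, -2.6,1,0,0,0,0,1,0,2.5,0,0,0,0,1, 0,0.5,0,0,0,0,1, 0,0,0,0,0,0,1]'; python3 -m pendant '[0,0.2,0,0,0,0,1, 0,0.2,0,0,0,0,1, 0,0,0,0,0,0,1]'
```

```text
t: 13.5
eef_pos: [0.5529, -0.122, 0.0826]
tcp_rot: [-1.572, 0.001, -1.266]
force: [-0.5, -0.0, 0.3]
width: -0.0004
t: 13.8
eef_pos: [0.5535, -0.1224, 0.0797]
tcp_rot: [-1.57, -0.001, -1.266]
force: [-0.4, -0.4, 3.1]
width: -0.0002
```

```bash
python3 -m pendant '[0,0.15,0,0,0,0,1, 0,0.15,0,0,0,0,1, 0,0,0,0,0,0,1]';  python3 -m pendant '[0,0.1,0,0,0,0,1, 0,0.1,0,0,0,0,1, 0,0,0,0,0,0,1]'
```

```text
t: 14.1
eef_pos: [0.553, -0.1219, 0.076]
tcp_rot: [-1.571, 0.0, -1.266]
force: [0.1, -0.2, -0.6]
width: 0.0001
t: 14.4
eef_pos: [0.5532, -0.1219, 0.0741]
tcp_rot: [-1.571, 0.0, -1.266]
force: [-0.1, -1.5, 1.5]
width: 0.0
```

```bash
python3 -m pendant '[0,0.1,0,0,0,0,1, 0,0.1,0,0,0,0,1, 0,0,0,0,0,0,1]';  python3 -m pendant '[0,0.1,0,0,0,0,1, 0,0.1,0,0,0,0,1, 0,0,0,0,0,0,1]'
```

```text
t: 14.7
eef_pos: [0.5532, -0.1219, 0.0723]
tcp_rot: [-1.571, -0.0, -1.266]
force: [-0.2, 1.0, 3.3]
width: -0.0
t: 15.0
eef_pos: [0.5532, -0.1219, 0.0703]
tcp_rot: [-1.571, -0.0, -1.266]
force: [-1.6, -0.2, 6.7]
width: -0.0001
```

```bash
python3 -m pendant '[0,-2,0,0,0,0,1, 0,-3,0,0,0,0,1, 0,0,-2,0,0,0,1, 0,0,-1,0,0,0,1]'; python3 - <<'E'
from h import *
a=snap('wrist','w8.png');b=snap('side','s8.png')
m=cv2.resize(b[130:230,320:460],(784,400),interpolation=cv2.INTER_CUBIC)
cv2.imwrite('pics/c8.png',m[:,:,::-1])
E
```

```text
t: 15.4
eef_pos: [0.5237, -0.131, 0.1206]
tcp_rot: [-1.57, -0.0, -1.266]
force: [0.5, 0.4, -0.1]
width: -0.0001
```

View pics/c8.png

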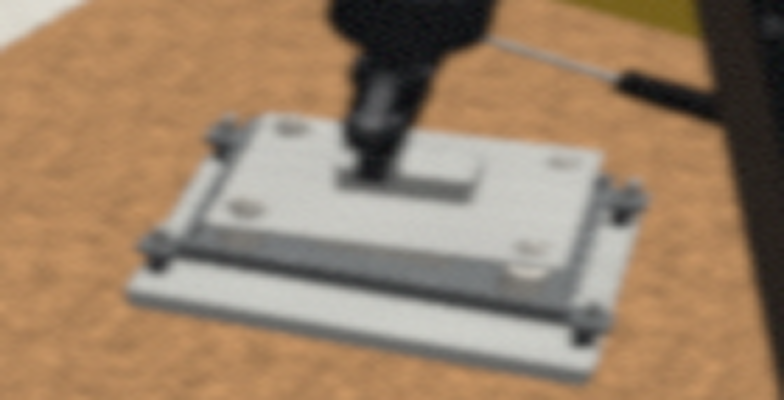

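View pics/w8.png

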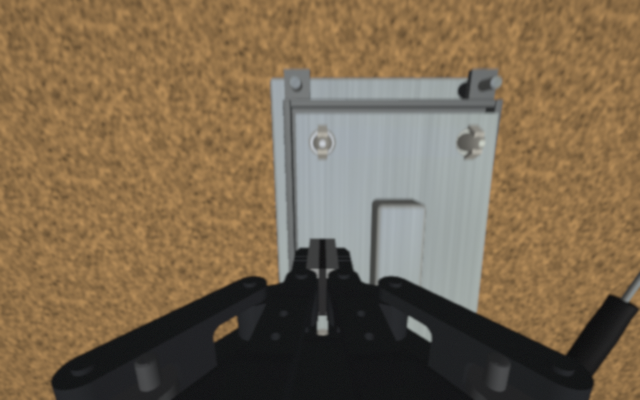

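```bash
python3 -m pendant '[0,0,-3,0,0,0,1, 0,0.5,-2.8,0,0,0,1, 0,2,0,0,0,0,1, 0,0.7,0,0,0,0,1, 0,0.4,0,0,0,0,1,0,0.2,0,0,0,0,1, 0,0,0,0,0,0,1]'; python3 -m pendant '[0,0.2,0,0,0,0,1, 0,0.15,0,0,0,0,1, 0,0,0,0,0,0,1]'; python3 -m pendant '[0,0.1,0,0,0,0,1, 0,0.1,0,0,0,0,1, 0,0,0,0,0,0,1]'
```

```text
t: 16.2
eef_pos: [0.4697, -0.1482, 0.0822]
tcp_rot: [-1.571, -0.0, -1.265]
force: [-0.3, -0.3, 0.0]
width: -0.0002
t: 16.5
eef_pos: [0.4696, -0.1484, 0.079]
tcp_rot: [-1.57, -0.001, -1.266]
force: [1.4, 0.7, 2.8]
width: 0.0001
t: 16.8
eef_pos: [0.4695, -0.1484, 0.0769]
tcp_rot: [-1.57, -0.001, -1.266]
force: [3.3, 1.4, 4.6]
width: -0.0001
```

```bash
python3 -m pendant '[0,0.1,0,0,0,0,1, 0,0.1,0,0,0,0,1, 0,0,0,0,0,0,1]'; python3 -m pendant '[0,0.1,0,0,0,0,1, 0,0.1,0,0,0,0,1, 0,0,0,0,0,0,1]'
```

```text
t: 17.1
eef_pos: [0.4695, -0.1484, 0.0749]
tcp_rot: [-1.57, -0.0, -1.266]
force: [1.4, 0.4, 5.0]
width: 0.0
t: 17.4
eef_pos: [0.4694, -0.1484, 0.0729]
tcp_rot: [-1.57, -0.0, -1.266]
force: [1.1, 1.2, 7.6]
width: 0.0003
```

```bash
python3 -m pendant '[0,0.1,0,0,0,0,1, 0,0.1,0,0,0,0,1, 0,0,0,0,0,0,1]'
```

```text
t: 17.7
eef_pos: [0.4694, -0.1485, 0.071]
tcp_rot: [-1.57, -0.001, -1.266]
force: [0.3, 0.1, 9.7]
width: 0.0
```

```bash
python3 -m pendant '[0,0.1,0,0,0,0,1, 0,0.05,0,0,0,0,1, 0,0,0,0,0,0,1]'
```

```text
t: 18.0
eef_pos: [0.4694, -0.1485, 0.0696]
tcp_rot: [-1.57, -0.001, -1.266]
force: [1.3, 1.4, 9.8]
width: 0.0001
```

```bash
python3 -m pendant '[0,0.1,0,0,0,0,1, 0,0.05,0,0,0,0,1, 0,0,0,0,0,0,1]'
```

```text
t: 18.3
eef_pos: [0.4691, -0.1484, 0.0678]
tcp_rot: [-1.571, -0.0, -1.266]
force: [-0.7, -0.8, 5.8]
width: -0.0
```

```bash
python3 -m pendant '[0,-2,0,0,0,0,1, 0,-3,0,0,0,0,1, 3,-0.3,0,0,0,0,1, 4,0,0,0,0,0,1, 2.6,1,0,0,0,0,1,0,2.3,0,0,0,0,1, 0,0.4,0,0,0,0,1, 0,0,0,0,0,0,1]'; python3 -m pendant '[0,0.2,0,0,0,0,1, 0,0.2,0,0,0,0,1, 0,0,0,0,0,0,1]'; python3 -m pendant '[0,0.1,0,0,0,0,1, 0,0.1,0,0,0,0,1, 0,0,0,0,0,0,1]'
```

```text
t: 19.1
eef_pos: [0.4973, -0.2394, 0.083]
tcp_rot: [-1.573, 0.002, -1.266]
force: [-1.0, 0.6, -0.3]
width: -0.0
t: 19.4
eef_pos: [0.4982, -0.2397, 0.0802]
tcp_rot: [-1.57, -0.0, -1.265]
force: [0.7, 0.0, 1.1]
width: 0.0
t: 19.7
eef_pos: [0.4981, -0.2399, 0.0778]
tcp_rot: [-1.571, -0.0, -1.266]
force: [0.0, 0.2, 0.9]
width: -0.0003
```

```bash
python3 -m pendant '[0,0.1,0,0,0,0,1, 0,0.1,0,0,0,0,1, 0,0,0,0,0,0,1]'; python3 -m pendant '[0,0.1,0,0,0,0,1, 0,0.1,0,0,0,0,1, 0,0,0,0,0,0,1]'; python3 -m pendant '[0,0.1,0,0,0,0,1, 0,0.1,0,0,0,0,1, 0,0,0,0,0,0,1]'
```

```text
t: 20.0
eef_pos: [0.498, -0.2399, 0.0757]
tcp_rot: [-1.571, 0.0, -1.266]
force: [0.3, -0.3, 0.3]
width: -0.0002
t: 20.3
eef_pos: [0.498, -0.2399, 0.0736]
tcp_rot: [-1.571, 0.0, -1.266]
force: [-0.7, -0.7, 0.6]
width: -0.0002
t: 20.6
eef_pos: [0.4981, -0.2399, 0.0717]
tcp_rot: [-1.571, -0.0, -1.266]
force: [-0.6, 0.3, 0.7]
width: -0.0
```

```bash
python3 -m pendant '[0,0.1,0,0,0,0,1, 0,0.05,0,0,0,0,1, 0,0,0,0,0,0,1]'
```

```text
t: 20.9
eef_pos: [0.4981, -0.2399, 0.0703]
tcp_rot: [-1.571, -0.0, -1.266]
force: [-0.8, 0.5, 2.8]
width: 0.0001
```

```bash
python3 -m pendant '[0,0.1,0,0,0,0,1, 0,0.1,0,0,0,0,1, 0,0,0,0,0,0,1]'; python3 -m pendant '[0,0.1,0,0,0,0,1, 0,0.1,0,0,0,0,1, 0,0,0,0,0,0,1]'
```

```text
t: 21.2
eef_pos: [0.4981, -0.2399, 0.0683]
tcp_rot: [-1.571, -0.0, -1.266]
force: [-2.1, 0.2, 5.1]
width: 0.0002
t: 21.5
eef_pos: [0.4981, -0.2399, 0.0665]
tcp_rot: [-1.571, -0.0, -1.266]
force: [-1.7, 1.5, 6.8]
width: 0.0
```

```bash
python3 -m pendant '[0,0.1,0,0,0,0,1, 0,0.1,0,0,0,0,1, 0,0,0,0,0,0,1]'
```

```text
t: 21.8
eef_pos: [0.4981, -0.2399, 0.0646]
tcp_rot: [-1.571, -0.0, -1.266]
force: [-2.5, 1.5, 9.0]
width: 0.0002
```

```bash
python3 -m pendant '[0,-2,0,0,0,0,1, 0,-4,0,0,0,0,1, -1.6,-4,1.4,0,0,0,1, -1.6,-4,1.5,0,0,0,1, -1.6,-2.6,1.5,0,0,0,0, 0,0,0,0,0,0,0, 0,0,0,0,0,0,0,0,0,0,0,0,0,0]'; python3 - <<'E'
from h import *
import json
c=vision.calibration('wrist');a=snap('wrist','w9.png');b=snap('side','s9.png')
json.dump({k:np.array(v).tolist() for k,v in c.items()},open('w9.json','w'))
m=cv2.resize(b[140:230,330:450],(800,560),interpolation=cv2.INTER_CUBIC)
cv2.imwrite('pics/c9.png',m[:,:,::-1])
k=cv2.resize(a[80:290,240:430],(720,600),interpolation=cv2.INTER_CUBIC)
cv2.imwrite('pics/d9.png',k[:,:,::-1])
E
```

```text
t: 22.6
eef_pos: [0.525, -0.1812, 0.229]
tcp_rot: [-1.572, 0.001, -1.266]
force: [0.4, -1.2, 0.1]
width: 0.0578
```

View pics/c9.png

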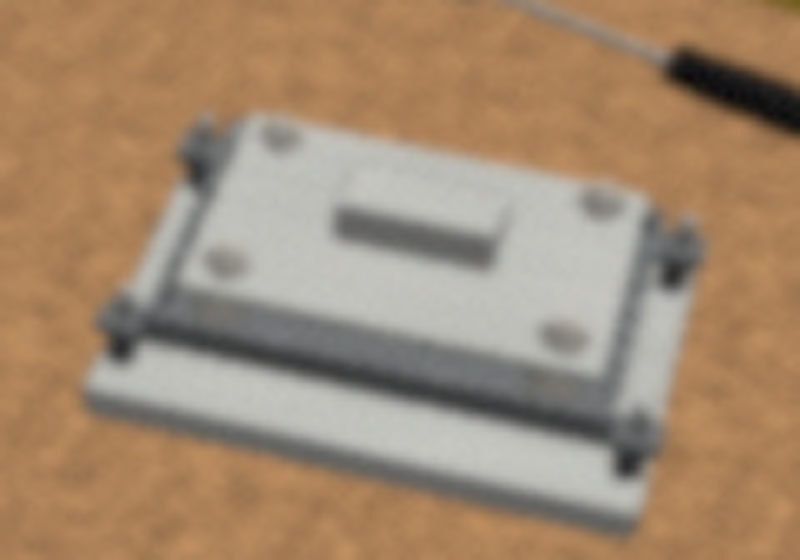

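View pics/d9.png

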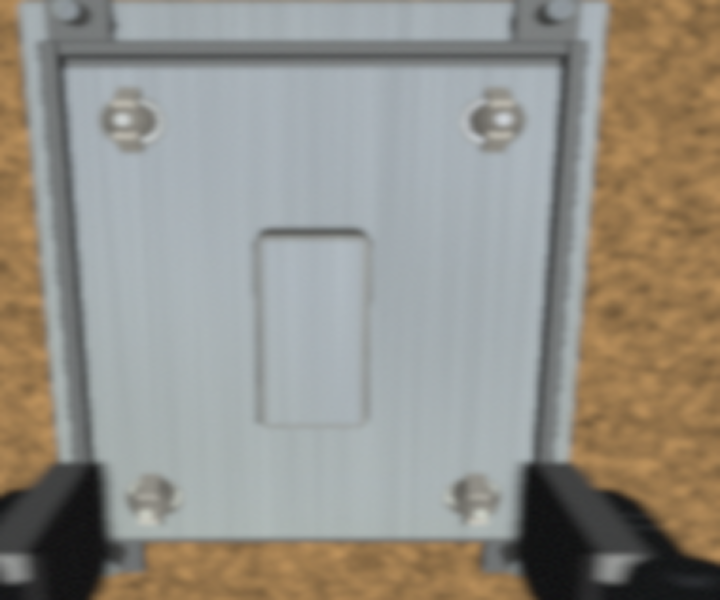

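```bash
python3 - <<'E'
from h import *
import json
c=json.load(open('w9.json'))
f=lambda u,v:(240+u*190/720-.5,80+v*210/600-.5)
for z in(.072,.083):
    p=[onz('wrist',*f(*q),z,c) for q in((63,62),(562,63),(104,540),(523,541))]
    print(z,[np.linalg.norm(p[i]-p[j]).round(4) for i,j in((0,1),(2,3),(0,2),(1,3))],np.mean(p,0))
E
```

```text
0.072 [np.float64(0.1296), np.float64(0.1274), np.float64(0.1817), np.float64(0.1817)] [ 0.52601497 -0.18189585  0.072     ]
0.083 [np.float64(0.1249), np.float64(0.1227), np.float64(0.175), np.float64(0.175)] [ 0.52833432 -0.18117808  0.083     ]
```

```bash
python3 -c "
from bench import job;print(job.hand_in())"
```

```text
the job is handed in; nothing more can be done
None
```

I picked up the plate nearest the base by its rib and lowered it over the four posts. I released it there and pressed it down with closed fingers beside one post after another. The job was handed in at about 23 s with the gripper open and clear of everything.

**Force at each post**
- **First and third posts:** the force dropped clearly when they clicked, from 7.2 to 4.3 N at the first and from 9.8 to 5.8 N at the third. The highest reading at any post was 9.8 N.
- **Second post:** it clicked at a low force. The reading fell from about 3 N to about zero.
- **Fourth post:** I never saw a separate click. The finger met the plate only at flush height (about 0.071 m). From there to 9 N the force rose evenly, as the springs alone would give. It had probably clicked through while I pressed the third post.

**Last pictures**
- Barbs show above the plate at all four holes.
- The plate's outline matches 180 x 130 mm at the seated height of 0.072 m. Measured that way it comes to about 182 x 128–130 mm, against 175 x 123–125 mm if it were still up on the barbs.
- Its centre was within about 1 mm of the housing centre I measured earlier, against a calibration good to about 2 mm.

I did not measure the bin, screwdriver or connector block at the end. The arm's path stayed clear of all three.

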